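Load the fruit keeper, fasten its lid and set the vent four clicks open

ROBOT

A 6-joint arm with a two-finger parallel gripper is mounted at the origin on a cart in front of the work surface, level with it; the furniture and walls round the work are solid. World frame = base frame: x ahead of the robot, y to its left, z up, the work surface at z = 0. Lengths are in mm, angles in rad, forces in N, time in s.
With the tool pointing down it reaches from about 325 to 850 mm from the base axis. Payload 15.5 kg.
Tool frame: the origin (TCP) lies on the centre line of the jaws, within the pads' length; the fingertips stand robot.nose_length ahead of it and the grasp point (between the pads) lies 6 mm ahead of it (robot.nose_length is the distance from the TCP to the fingertips, in mm); z points along the fingers, y is the line along which they close (so a half turn about z gives the same grasp; the last joint's range is limited). The gripper opens to 91 mm and grips with 3 to 60 N. Pads are 32 mm wide; open, the fingers measure 118 mm over their backs; the gripper's body (76 mm by 178 mm) begins 60 mm behind the grasp point.
Start: joints at [1.026, 0.494, 1.345, -0, 1.302, -0.096], TCP at [271.174, 563.109, 238.915] pointing down, gripper open.
Joint ranges: [-2.91, 2.91], [-0.82, 2.16], [0.22, 2.67], [-1.22, 4.37], [0.12, 2.79], [-3.08, 3.08]. Speed limits (rad/s): [1.89, 1.89, 2.57, 3.01, 3.01, 3.01].

INTERFACE

Orientations are given as a unit quaternion [x, y, z, w].
In Python, from bench import robot gives the robot as it stands.
- The arm moves only by the shell command python3 -m handwheel 'ROWS' [OPENING] [FORCE]. ROWS is JSON, a list of rows, each a list of 2 entries, a list of its own where there are three numbers: the shift along the tool's x, y, z scaled (see below), then the turn, a rotation vector about the tool's x, y, z scaled (see below). In form: [[[x, y, z], [ax, ay, az]], ...]. A call has 1 to 12 rows; each row is the pose to reach, as a shift and turn from the pose commanded when the call began, along the tool's axes at that moment; what a row does not reach only later rows make up. The controller multiplies each number of a shift by 250 mm and each number of a turn by 90 degrees. A row lasts 1/8 s, in which the tool goes at most 62.5 mm and 10.7 degrees, less where a joint would pass 70% of its speed; a pose out of reach is approached as far as the arm can. A call with a number of a shift or a turn outside -1 to 1 is refused whole. A call with a gripper value outside its range is refused whole. OPENING is the gripper command: -1 is shut, 1 is fully open, values between are in proportion, set as the call begins (- or left out, the last holds). The fingers move at their own pace and stop on an object; FORCE is the grip in N (left out, the last holds). Time passes only in rows, so rows that repeat a pose let the fingers close. It gives the time, the measured TCP pose, the force, the opening and the grip force at its end, in the units of the state.
- robot.get_state(): the state, without advancing time (a new reading comes with each control period).
- robot.grab_frame(name): name is "side" or "top" or "wrist"; returns a dict with "pixels" (400x640x3 uint8, red, green, blue), "range_z" (400x640 float32, mm along the optical axis (not along the pixel's ray), 0 where there is no reading), "intrinsics" (3x3 intrinsics, pixels), "dist" ([k1, k2, p1, p2, k3] as OpenCV has them; the pictures are not rectified), "world_from_camera" (4x4, takes a point from camera to world coordinates). Camera axes: x right, y down, z forward; pixel columns grow to the right and rows downward; lengths in mm; the calibration is good to about 2 mm. A picture is of the moment at which its call begins.
- robot.close_job(): hands the job in; it is judged then, once.
The state is a dict: "time_s": time; "q": joint angles; "joint_velocities": joint speeds; "joint_efforts": joint torques, N m; "position": TCP position; "eef_rot": TCP orientation; "force": force on the tool from outside, world axes, zero at the start; "torque": the same for the moment, N m; "width": finger opening in mm; "gripper_force": force on a finger pad.
Only numpy, scipy, OpenCV 4.12 (cv2) and the standard library are available. Lean on these libraries where they do the work, as an engineer would, in place of code of your own. Each camera call takes 0.05 s, during which the arm holds its last target. There are 200 camera calls.

TASK

Put every lime and lemon that lies on the worktop into the white fruit keeper, shut its wooden lid all the way and turn the turnbutton on the housing across the lid's edge, up to its stop. Then set the vent: turn the black dial clockwise until it is fully closed against its stop, and open it again by exactly four clicks. Shut the lid before you turn the turnbutton, and leave the pepper mill, the mug and the egg timer where they stand.

Things in the scene. Friction and masses are not known exactly. Their poses are not given: they have to be found in the camera images.
- keeper: White fruit keeper, fixed: open-topped box 170 (x) x 260 (y) x 68 mm, walls and floor 5 mm. Origin: centre of the box's underside on the worktop; x to the far hinge side, y left, z up; turned by up to 0.2 rad. Fits four fruit in one layer, two by two; the lid does not shut over piled fruit. A vent housing adjoins its right side.
- housing_top (a point): Centre of the flat top of the white vent housing, a solid block 170 (x) x 130 (y) x 68 mm fixed to the keeper's right (-y) side, axes as the keeper's. This point is 195 mm in -y of the keeper's origin and 68 mm above the worktop. The dial and, near its front left corner, the turnbutton stand on it.
- lid (a joint): Hinge of the wooden lid (board 170 x 260 x 8 mm, 0.2 kg) along the box's far (+x) top rim, rad: 0 = shut flat, 1.57 = upright, 1.95 = stop, leaning back. It starts open, between 1.78 and 1.93. The hinge is stiff (about 0.25 N m of friction): the lid stays at any angle and must be pushed all the way down, a few newtons at its free edge.
- lid_hinge (a point): Middle of the lid's hinge axis, 85 mm in +x of the keeper's origin and 68.5 mm above the worktop. It turns with the lid: with the lid shut its axes are those of the keeper. The board is 8 mm thick, lies on the +z side of this point and runs 170 mm towards -x to its free edge.
- lid_handle (a point): Head of the steel knob on the lid's outer (upper) face, 28 mm in diameter, 35 mm off the face, 30 mm from the lid's free edge, on the lid's centre line.
- turnbutton (a joint): Turnbutton's angle about a vertical axis, rad, growing clockwise seen from above: 0 = long arm points to the robot (the keeper's -x), along the lid's side, lid free; 1.571 = stop, long arm points left (+y), across the lid's edge, lid fastened. Friction about 0.04 N m; stays where it is left. It starts between 0 and 0.4.
- turnbutton_grip (a point): On the turnbutton's axis at the height to grip, 98 mm above the worktop. A dark steel bar 58 x 12 mm, 28 mm tall (80 to 108 mm above the worktop) on a round foot; long arm 43 mm along the point's -x axis, short arm 15 mm along +x. Pinch it from above across its 12 mm width, at the axis.
- dial (a joint): Angle of the vent dial about a vertical axis, rad, growing counter-clockwise seen from above (opening). 0 = fully closed, hard stop. A spring detent clicks every 0.5236 rad (30 degrees): n clicks open = 0.5236 n, four = 2.094; let go between clicks, it snaps to the nearest (about 0.1 N m to pass one). Upper stop 4.4. Starts 4 to 8 clicks open.
- dial_grip (a point): On the dial's axis at the height to grip, 101 mm above the worktop. Black disc 50 mm wide, 8 mm high, with a bar grip on top 46 mm long, 14 mm thick, 30 mm tall (80 to 110 mm above the worktop) along the point's x axis. A white line marks its pointer end (point's -x), which at 0 points to the keeper's -x, the long tick; a short tick per click.
- lime_1_c (a point): Lime 1, centre of the fruit. Green, 60 x 48 x 48 mm, 0.06 kg, long axis along the point's x axis, which lies about level; pinch it across that. It may roll a little about it. Not every fruit is there in every run.
- lime_2_c (a point): Lime 2, centre of the fruit. Green, 60 x 48 x 48 mm, 0.06 kg, long axis along the point's x axis, which lies about level; pinch it across that. It may roll a little about it. Not every fruit is there in every run.
- lemon_1_c (a point): Lemon 1, centre of the fruit. Yellow, 71 x 53 x 51 mm, 0.085 kg, long axis along the point's x axis, which lies about level; pinch it across that. It may roll a little about it. Not every fruit is there in every run.
- lemon_2_c (a point): Lemon 2, centre of the fruit. Yellow, 71 x 53 x 51 mm, 0.085 kg, long axis along the point's x axis, which lies about level; pinch it across that. It may roll a little about it. Not every fruit is there in every run.
- pepper_mill: Bystander: dark wooden pepper mill, 58 mm in diameter, 170 mm tall, origin at the centre of its underside.
- mug: Bystander: white dotted mug, 82 x 117 x 91 mm tall, origin at the centre of its underside.
- egg_timer: Bystander: red and cream round kitchen timer, 62 mm in diameter, 62 mm tall, origin at the centre of its underside.
There are look-alikes about, which are no part of the job. Leave any purple look-alike of the part that bears lime_2_c alone. What is shaped like the part that bears lemon_1_c but blue is not meant.

How it is judged:
By the outcome, as a careful person would: the job done as asked, in the order asked, and still so for the second after the job is handed in, with the robot touching nothing.
Of lime_1, lime_2, lemon_1, lemon_2 only 2 to 4 are there at a start; the rules pass over those that are not, and their reading is None.
At some moment in a run one of lime_1, lime_2, lemon_1, lemon_2 may be knocked a few centimetres aside while the robot is not near it.
Once in a run the grip may slacken for a moment while it holds something.
It also fails if it takes over 210 s, if anything falls off the work surface, if the arm or the gripper's body presses on something with over 40 N, if the wrist force passes 120 N, or if a joint passes its speed limit or range.

## Working session

There is one attempt and no reset: what is moved stays moved. The work goes in short steps, Python scripts to look and compute and a shell command to move; the robot and the scene stay as the last step left them, time stands still between calls to the robot, and variables do not carry over. Pictures are saved under pics/ and viewed, at most 14 in all, crops included, and the job is handed in when it is done.

```bash
mkdir -p pics; ls; cat > h.py <<'E'
from bench import robot
import numpy as np, cv2
from scipy.spatial.transform import Rotation as R
def snap(n,fn=None):
    f=robot.grab_frame(n)
    if fn: cv2.imwrite('pics/'+fn,f['pixels'][:,:,::-1])
    np.savez('last_%s.npz'%n,**f)
    return f
def load(n): return dict(np.load('last_%s.npz'%n))
def rays(f,px):
    p=cv2.undistortPoints(np.array(px,float).reshape(-1,1,2),f['intrinsics'],f['dist']).reshape(-1,2)
    T=f['world_from_camera']; d=np.c_[p,np.ones(len(p))]@T[:3,:3].T
    return T[:3,3],d
def plane(f,px,z):
    o,d=rays(f,px); return o+d*((z-o[2])/d[:,2])[:,None]
def depth(f,px):
    o,d=rays(f,px); px=np.array(px,int).reshape(-1,2)
    return o+d*f['range_z'][px[:,1],px[:,0]][:,None]
def cloud(f):
    v,u=np.mgrid[0:400,0:640]; px=np.c_[u.ravel(),v.ravel()]
    return depth(f,px).reshape(400,640,3)
def st():
    s=robot.get_state(); return s
E
python3 - <<'E'
from h import *
s=st(); print({k:np.round(v,3).tolist() for k,v in s.items()}, robot.nose_length)
for n in('side','top','wrist'):
    f=snap(n,n+'0.png'); print(n,np.round(f['world_from_camera'],2).tolist(),f['intrinsics'][0,0])
E
```

```text
pics
{'time_s': 0.0, 'q': [1.026, 0.494, 1.346, 0.0, 1.303, -0.096], 'joint_velocities': [0.001, 0.0, -0.0, -0.002, -0.001, -0.0], 'joint_efforts': [0.002, -87.886, -38.184, 0.071, 0.054, -0.0], 'position': [270.984, 562.784, 238.347], 'eef_rot': [0.223, 0.975, -0.001, -0.0], 'force': [0.189, -0.535, 0.222], 'torque': [-0.001, 0.023, -0.029], 'gripper_force': 0.0, 'width': 91.538} 25.0
side [[0.89, -0.31, 0.34, -59.99], [-0.46, -0.59, 0.67, -1221.65], [-0.01, -0.75, -0.66, 1287.87], [0.0, 0.0, 0.0, 1.0]] 481.8303371832388
top [[0.02, -0.98, 0.18, 331.42], [-1.0, -0.02, 0.01, 2.2], [-0.0, -0.18, -0.98, 1253.15], [0.0, 0.0, 0.0, 1.0]] 375.44528151577765
wrist [[0.43, 0.86, 0.25, 200.14], [0.9, -0.42, -0.12, 596.51], [-0.0, 0.28, -0.96, 383.93], [0.0, 0.0, 0.0, 1.0]] 353.3685441128689
```

View pics/top0.png

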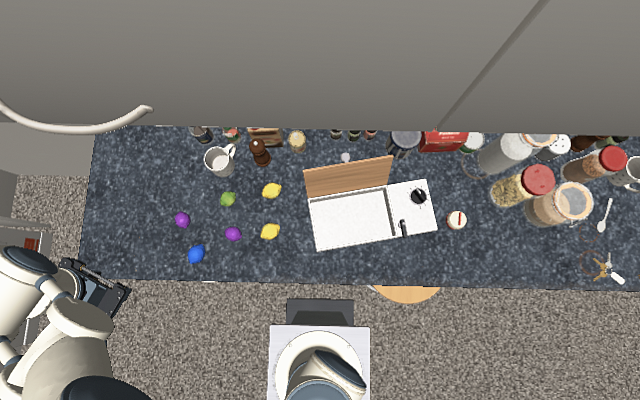

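View pics/side0.png

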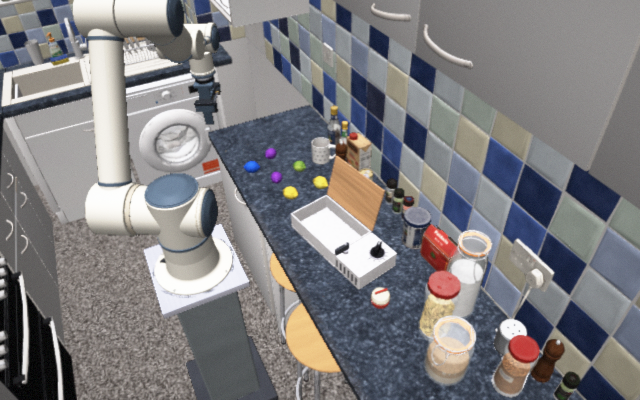

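Top view: candidates are green lime (228,199), yellow lemons (271,190) and (270,232); look-alikes are purple (182,220), (233,234) and blue (196,254). The job is the lime and two lemons. Egg timer at (457,220), mug (220,160), mill (259,150). The keeper spans (310–437, 180–250), with the dial at (418,196) and turnbutton at (402,227).

```bash
cat >> h.py <<'E'
COL={'lime':((33,90,50),(50,255,255)),'lemon':((22,120,100),(32,255,255)),'purple':((135,90,50),(160,255,255)),'blue':((105,170,80),(120,255,255))}
def fruits(f,names=('lime','lemon','purple','blue'),amin=60):
    hsv=cv2.cvtColor(f['pixels'],cv2.COLOR_RGB2HSV); out=[]
    for n in names:
        m=cv2.inRange(hsv,*COL[n]); m=cv2.morphologyEx(m,cv2.MORPH_CLOSE,np.ones((3,3)))
        for c in cv2.findContours(m,cv2.RETR_EXTERNAL,cv2.CHAIN_APPROX_NONE)[0]:
            if cv2.contourArea(c)<amin: continue
            w=plane(f,cv2.convexHull(c),24)[:,:2].astype(np.float32)
            (cx,cy),(a,b),_=cv2.minAreaRect(w)
            box=cv2.boxPoints(cv2.minAreaRect(w)); e=max([box[1]-box[0],box[2]-box[1]],key=np.linalg.norm)
            M=cv2.moments(c); px=(M['m10']/M['m00'],M['m01']/M['m00']); q=plane(f,[px],24)[0]
            out.append((n,np.round(px,0).tolist(),np.round(q[:2],1).tolist(),[round(float(max(a,b)),0),round(float(min(a,b)),0)],round(float(np.arctan2(e[1],e[0])%np.pi),2)))
    return out
E
python3 - <<'E'
from h import *
f=load('top')
for n in('top','side','wrist'):
    print(n); [print(x) for x in fruits(load(n))]
P=cloud(f)
# keeper top rim/housing: points z 62..75 near white
hsv=cv2.cvtColor(f['pixels'],cv2.COLOR_RGB2HSV)
m=((P[:,:,2]>58)&(P[:,:,2]<78)&(hsv[:,:,1]<60)&(hsv[:,:,2]>120)); m[:, :290]=0; m[:,445:]=0; m[:160]=0;m[260:]=0
pts=P[m][:,:2].astype(np.float32); r=cv2.minAreaRect(pts); print(r,cv2.boxPoints(r),len(pts))
# white mask contour
m2=cv2.inRange(hsv,(0,0,150),(180,50,255)); m2[:, :290]=0; m2[:,445:]=0; m2[:160]=0;m2[260:]=0
for px in [(418,196),(402,227)]: print(plane(f,[px],100))
big=cv2.resize(f['pixels'][140:270,290:480],None,fx=4,fy=4,interpolation=cv2.INTER_CUBIC); cv2.imwrite('pics/keep.png',big[:,:,::-1])
E
```

```text
top
('lime', [227.0, 198.0], [552.6, 314.8], [50.0, 47.0], 1.59)
('lemon', [270.0, 231.0], [447.8, 168.6], [55.0, 54.0], 1.37)
('lemon', [271.0, 190.0], [583.7, 170.8], [56.0, 55.0], 2.82)
('purple', [233.0, 234.0], [436.1, 289.3], [53.0, 43.0], 1.59)
('purple', [182.0, 220.0], [477.9, 460.1], [52.0, 47.0], 1.05)
('blue', [196.0, 253.0], [368.9, 404.9], [55.0, 53.0], 1.92)
side
('lime', [299.0, 166.0], [554.8, 319.1], [64.0, 53.0], 1.08)
('lemon', [290.0, 192.0], [450.3, 174.2], [76.0, 56.0], 1.17)
('lemon', [320.0, 182.0], [586.3, 176.3], [79.0, 55.0], 1.41)
('purple', [276.0, 177.0], [437.8, 293.5], [69.0, 42.0], 1.18)
('purple', [270.0, 153.0], [479.4, 463.8], [77.0, 45.0], 1.19)
('blue', [251.0, 166.0], [371.7, 411.9], [71.0, 67.0], 0.63)
wrist
('lemon', [119.0, 308.0], [312.5, 270.5], [54.0, 9.0], 2.58)
('lemon', [524.0, 307.0], [523.4, 710.5], [58.0, 10.0], 2.81)
('purple', [314.0, 346.0], [460.6, 460.2], [52.0, 31.0], 1.75)
('blue', [235.0, 322.0], [388.8, 389.7], [45.0, 21.0], 1.13)
((507.25439453125, -161.15121459960938), (170.5465850830078, 390.3363952636719), 11.301383018493652) [[ 385.38748    13.521675]
 [ 461.88162  -369.2461  ]
 [ 629.12134  -335.8241  ]
 [ 552.6272     46.943665]] 2302
[[ 560.64269676 -299.93376088  100.        ]]
[[ 462.16437368 -248.29906694  100.        ]]
```

View pics/keep.png

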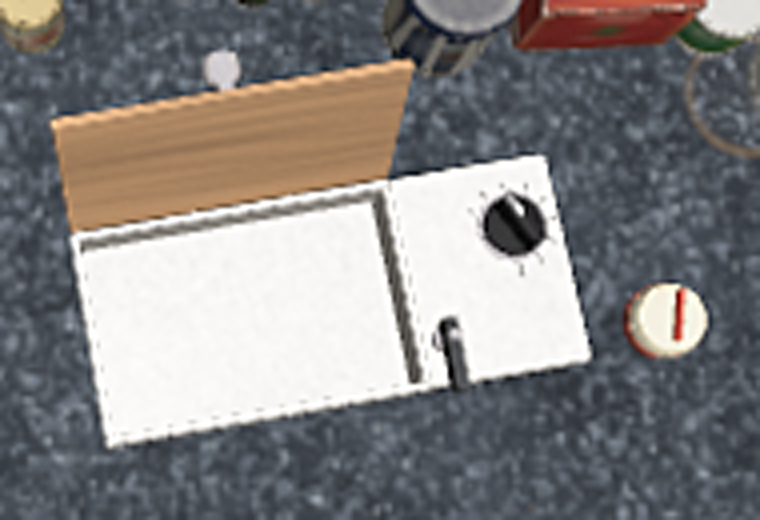

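```bash
cat >> h.py <<'E'
K0=np.array([494.5,-97.4,0]); KYAW=0.197
KR=R.from_euler('z',KYAW)
def k2w(p): return K0+KR.apply(p)
def w2k(p): return KR.inv().apply(np.array(p)-K0)
def go(p,phi=None):
    """shift/turn units to TCP p, tool down, tool y axis at world angle phi (mod pi)"""
    s=st(); r=R.from_quat(s['eef_rot']); p=np.array(p,float)
    sh=r.inv().apply(p-s['position'])/250
    cur=np.arctan2(*r.apply([0,1,0])[1::-1])
    if phi is None: phi=cur
    d=(phi-cur+np.pi/2)%np.pi-np.pi/2
    print('shift',np.round(sh,3),'turn_z %.3f'%(-d/(np.pi/2)),'rows>=%.1f'%max(np.linalg.norm(sh)*4,abs(d)/np.radians(10.7)),'curphi %.3f q6 %.2f'%(cur,s['q'][5]))
E
python3 -c "
from h import *
go([449,171,190],1.768)
print(w2k([560.6,-299.9,100]),w2k([462.2,-248.3,100]))"
```

```text
shift [-1.322 -1.103  0.195] turn_z -0.411 rows>=6.9 curphi 1.122 q6 -0.10
[  25.18653645 -211.52091713  100.        ] [ -61.21065068 -141.65929635  100.        ]
```

```bash
python3 -m handwheel '[[[-0.66,-0.55,0.1],[0,0,0]],[[-0.66,-0.55,0.1],[0,0,0]],[[-0.66,-0.55,0.1],[0,0,0]],[[-0.66,-0.55,0.1],[0,0,0]],[[-0.66,-0.55,0.1],[0,0,0]]]' 1 30
python3 -m handwheel '[[[-0.66,-0.55,0.095],[0,0,-0.411]],[[-0.66,-0.55,0.095],[0,0,-0.411]],[[-0.66,-0.55,0.095],[0,0,-0.411]],[[-0.66,-0.55,0.095],[0,0,-0.411]],[[-0.66,-0.55,0.095],[0,0,-0.411]],[[-0.66,-0.55,0.095],[0,0,-0.411]]]'
python3 - <<'E'
from h import *
f=snap('wrist','w1.png'); [print(x) for x in fruits(f,amin=200)]
E
```

```text
time_s: 0.78
position: [360.7, 366.0, 213.7]
eef_rot: [0.224, 0.975, -0.0, -0.0]
force: [-0.8, 0.0, -0.3]
width: 91.3
gripper_force: 0.0
time_s: 1.52
position: [449.2, 172.7, 190.2]
eef_rot: [-0.097, 0.995, 0.0, -0.0]
force: [-0.5, 0.4, -0.0]
width: 91.3
gripper_force: 0.0
('lemon', [292.0, 325.0], [601.4, 170.9], [64.0, 27.0], 1.77)
('lemon', [319.0, 183.0], [447.5, 168.9], [59.0, 57.0], 2.87)
('purple', [598.0, 247.0], [457.7, 457.1], [54.0, 14.0], 1.46)
('purple', [449.0, 195.0], [435.5, 289.8], [53.0, 53.0], 0.35)
('blue', [590.0, 150.0], [368.0, 408.1], [65.0, 58.0], 1.79)
```

View pics/w1.png

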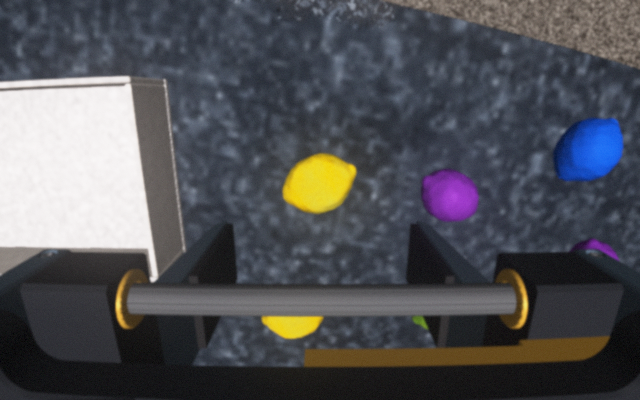

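Lemon 2 is at (319,183), its long axis running from lower left to upper right (nipple at (355,170)). Purple (450,195) and blue (590,150) are the look-alikes.

```bash
cat >> h.py <<'E'
COL['lemon']=((18,110,60),(33,255,255)); COL['lime']=((34,80,30),(55,255,255))
def axis(f,name,near):
    """fruit nearest 'near' (xy): centre px, centre xy at z=25, long-axis world angle by image PCA of filled hull"""
    hsv=cv2.cvtColor(f['pixels'],cv2.COLOR_RGB2HSV); m=cv2.inRange(hsv,*COL[name]); best=None
    for c in cv2.findContours(m,cv2.RETR_EXTERNAL,cv2.CHAIN_APPROX_NONE)[0]:
        if cv2.contourArea(c)<150: continue
        M=cv2.moments(cv2.convexHull(c)); px=np.array([M['m10'],M['m01']])/M['m00']
        q=plane(f,[px],25)[0][:2]; d=np.linalg.norm(q-near)
        if best is None or d<best[0]: best=(d,px,q,M,c)
    if best is None: return print('none')
    d,px,q,M,c=best
    t=.5*np.arctan2(2*M['mu11'],M['mu20']-M['mu02'])
    l=np.sqrt(np.linalg.eigvalsh([[M['mu20'],M['mu11']],[M['mu11'],M['mu02']]])/M['m00'])*4
    e=plane(f,[px-15*np.array([np.cos(t),np.sin(t)]),px+15*np.array([np.cos(t),np.sin(t)])],25)
    e=(e[1]-e[0])[:2]; a=np.arctan2(e[1],e[0])%np.pi
    print(name,px.round(),q.round(1),'long %.2f'%a,'px axes',l.round(1),'rect',[x.round(2) if hasattr(x,'round') else x for x in cv2.minAreaRect(c)[1:2]])
    return q,a
E
python3 -c "
from h import *
f=load('wrist'); q,a=axis(f,'lemon',[448,169]); go([*q,30],a+np.pi/2)
P=cloud(f); b=P[175:192,310:328]; print(b.reshape(-1,3).mean(0))"
```

```text
lemon [319. 183.] [447.2 169. ] long 2.15 px axes [57.1 74.1] rect [(62.60989761352539, 63.95154571533203)]
shift [ 0.01  -0.015  0.641] turn_z 0.753 rows>=6.3 curphi 1.766 q6 -1.52
[440.89163592 167.75619782  51.29345644]
```

```bash
python3 -m handwheel '[[[0.01,-0.015,0.05],[0,0,0.753]],[[0.01,-0.015,0.1],[0,0,0.753]],[[0.01,-0.015,0.15],[0,0,0.753]],[[0.01,-0.015,0.2],[0,0,0.753]],[[0.01,-0.015,0.25],[0,0,0.753]],[[0.01,-0.015,0.3],[0,0,0.753]],[[0.01,-0.015,0.4],[0,0,0.753]],[[0.01,-0.015,0.5],[0,0,0.753]],[[0.01,-0.015,0.6],[0,0,0.753]],[[0.01,-0.015,0.64],[0,0,0.753]],[[0.01,-0.015,0.64],[0,0,0.753]]]'
python3 -m handwheel '[[[0,0,0],[0,0,0]],[[0,0,0],[0,0,0]],[[0,0,0],[0,0,0]],[[0,0,0],[0,0,0]],[[0,0,0],[0,0,0]],[[0,0,0],[0,0,0]]]' -1 30
python3 -m handwheel '[[[0,0,-0.2],[0,0,0]],[[0,0,-0.4],[0,0,0]],[[0,0,-0.5],[0,0,0]],[[0,0,-0.5],[0,0,0]]]'
python3 -c "
from h import *
p=k2w([10,-60,0]); print(p); go([*p[:2],155],KYAW+np.pi/2)"
```

```text
time_s: 2.95
position: [447.1, 168.7, 30.0]
eef_rot: [0.473, 0.881, -0.0, -0.0]
force: [-0.0, -0.1, 0.8]
width: 91.2
gripper_force: 0.0
time_s: 3.7
position: [447.7, 168.0, 30.3]
eef_rot: [0.473, 0.881, 0.0, 0.0]
force: [-0.2, 0.9, 6.2]
width: 50.1
gripper_force: 30.0
time_s: 4.2
position: [448.2, 168.1, 156.6]
eef_rot: [0.473, 0.881, 0.001, 0.001]
force: [0.0, 0.5, -1.7]
width: 50.2
gripper_force: 30.0
[ 516.05027623 -154.28220806    0.        ]
shift [-1.225 -0.486  0.006] turn_z -0.753 rows>=6.3 curphi 0.585 q6 -0.35
```

```bash
python3 -m handwheel '[[[-0.61,-0.243,0],[0,0,0]],[[-0.61,-0.243,0],[0,0,0]],[[-0.61,-0.243,0],[0,0,0]],[[-0.61,-0.243,0],[0,0,0]]]'
python3 -m handwheel '[[[-0.61,-0.243,0],[0,0,-0.753]],[[-0.61,-0.243,0],[0,0,-0.753]],[[-0.61,-0.243,0],[0,0,-0.753]],[[-0.61,-0.243,0],[0,0,-0.753]],[[-0.61,-0.243,0],[0,0,-0.753]],[[-0.61,-0.243,0],[0,0,-0.753]],[[-0.61,-0.243,0],[0,0,-0.753]],[[-0.61,-0.243,0],[0,0,-0.753]]]'
python3 -c "
from h import *
p=k2w([10,-60,0]); print(p); go([*p[:2],41],KYAW+np.pi/2)"
```

```text
time_s: 4.7
position: [480.9, 5.0, 153.9]
eef_rot: [0.475, 0.88, -0.0, -0.001]
force: [0.1, 0.4, -0.2]
width: 49.8
gripper_force: 30.0
time_s: 5.7
position: [514.1, -152.4, 154.1]
eef_rot: [-0.098, 0.995, 0.0, -0.001]
force: [-0.2, -0.3, -1.0]
width: 50.1
gripper_force: 30.0
[ 516.05027623 -154.28220806    0.        ]
shift [-0.007 -0.01   0.453] turn_z -0.000 rows>=1.8 curphi 1.768 q6 -2.17
```

```bash
python3 -m handwheel '[[[-0.007,-0.01,0.15],[0,0,0]],[[-0.007,-0.01,0.3],[0,0,0]],[[-0.007,-0.01,0.4],[0,0,0]],[[-0.007,-0.01,0.46],[0,0,0]],[[-0.007,-0.01,0.46],[0,0,0]]]'
python3 -m handwheel '[[[0,0,0],[0,0,0]],[[0,0,0],[0,0,0]],[[0,0,0],[0,0,0]],[[0,0,-0.1],[0,0,0]],[[0,0,-0.3],[0,0,0]],[[0,0,-0.5],[0,0,0]],[[0,0,-0.6],[0,0,0]]]' 0.4
python3 - <<'E'
from h import *
print(st()['force'])
for n in ('top',):
    f=snap(n); [print(x) for x in fruits(f,('lime','lemon'))]
go([584,172,190],KYAW+np.pi/2)
E
```

```text
time_s: 6.32
position: [516.2, -155.1, 39.4]
eef_rot: [-0.098, 0.995, 0.0, -0.001]
force: [0.4, -0.1, -0.1]
width: 50.1
gripper_force: 30.0
time_s: 7.2
position: [517.4, -155.8, 193.2]
eef_rot: [-0.098, 0.995, -0.001, 0.002]
force: [0.3, -0.2, -0.9]
width: 63.9
gripper_force: 0.0
[ 0.2676254  -0.24660606 -0.91253418]
('lime', [227.0, 198.0], [552.6, 314.7], [50.0, 47.0], 1.59)
('lemon', [601.0, 270.0], [348.4, -902.8], [70.0, 41.0], 3.08)
('lemon', [271.0, 190.0], [583.6, 170.6], [57.0, 55.0], 1.3)
shift [-0.514  1.236  0.019] turn_z -0.000 rows>=5.4 curphi 1.767 q6 -2.17
```

```bash
python3 -m handwheel '[[[-0.1,0.62,0],[0,0,0]],[[-0.1,0.62,0],[0,0,0]],[[-0.1,0.62,0],[0,0,0]],[[-0.1,0.62,0],[0,0,0]]]' 1
python3 -m handwheel '[[[-0.3,0.616,0.02],[0,0,0]],[[-0.3,0.616,0.02],[0,0,0]],[[-0.3,0.616,0.02],[0,0,0]],[[-0.3,0.616,0.02],[0,0,0]],[[-0.3,0.616,0.02],[0,0,0]]]'
python3 - <<'E'
from h import *
f=snap('wrist','w2.png'); q,a=axis(f,'lemon',[585,172]); go([*q,30],a+np.pi/2)
axis(f,'lemon',k2w([10,-60,0])[:2])
E
```

```text
time_s: 7.75
position: [510.6, 3.3, 190.3]
eef_rot: [-0.1, 0.995, 0.0, 0.0]
force: [0.1, -0.3, 0.6]
width: 91.2
gripper_force: 0.0
time_s: 8.38
position: [554.3, 166.2, 185.0]
eef_rot: [-0.098, 0.995, -0.0, -0.0]
force: [0.4, -0.6, -0.7]
width: 91.7
gripper_force: 0.0
lemon [321. 218.] [583.  170.5] long 2.05 px axes [56.5 73.1] rect [(63.05711364746094, 61.715476989746094)]
shift [-0.117 -0.004  0.62 ] turn_z 0.817 rows>=6.9 curphi 1.767 q6 -1.58
lemon [130. 299.] [705.6  -2.1] long 3.03 px axes [29.5 62. ] rect [(28.578081130981445, 60.12914276123047)]
```

View pics/w2.png

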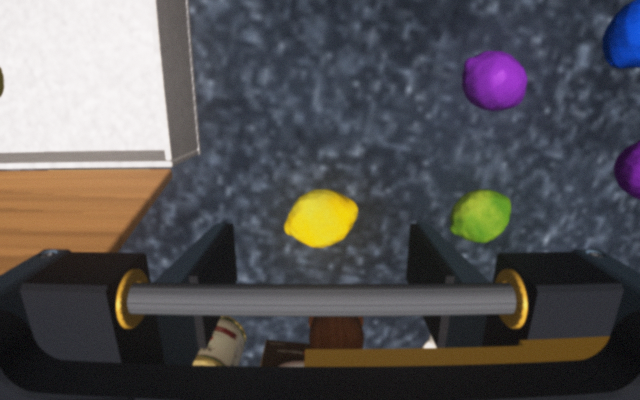

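Lemon 1 is at (321,218), the lime at (481,217), the mill behind at (335,330). I need the mill's clearance.

```bash
python3 - <<'E'
from h import *
f=load('top'); P=cloud(f)
for y0,y1,x0,x1,n in ((120,180,235,285,'mill'),(140,180,200,240,'mug')):
    Q=P[y0:y1,x0:x1].reshape(-1,3); Q=Q[(Q[:,2]>60)&(Q[:,2]<185)&(Q[:,0]<760)]
    for z in range(60,185,20):
        q=Q[(Q[:,2]>=z)&(Q[:,2]<z+20)]
        if len(q): print(n,z,len(q),q[:,:2].min(0).round(),q[:,:2].max(0).round())
E
```

```text
mill 60 92 [679. 139.] [759. 293.]
mill 80 58 [682. 138.] [758. 290.]
mill 100 79 [677. 138.] [758. 232.]
mill 120 105 [677. 139.] [756. 232.]
mill 140 249 [675. 139.] [759. 231.]
mill 160 115 [695. 139.] [750. 232.]
mug 60 130 [631. 294.] [732. 381.]
mug 80 168 [631. 301.] [722. 383.]
```

```bash
python3 -c "
from h import *
go([572.4,165,30],2.05+np.pi/2)"
```

```text
shift [-0.071 -0.017  0.62 ] turn_z 0.820 rows>=6.9 curphi 1.767 q6 -1.58
```

```bash
python3 -m handwheel '[[[-0.071,-0.017,0],[0,0,0.82]],[[-0.071,-0.017,0],[0,0,0.82]],[[-0.071,-0.017,0],[0,0,0.82]],[[-0.071,-0.017,0],[0,0,0.82]],[[-0.071,-0.017,0],[0,0,0.82]],[[-0.071,-0.017,0],[0,0,0.82]],[[-0.071,-0.017,0.1],[0,0,0.82]],[[-0.071,-0.017,0.2],[0,0,0.82]],[[-0.071,-0.017,0.35],[0,0,0.82]],[[-0.071,-0.017,0.5],[0,0,0.82]],[[-0.071,-0.017,0.62],[0,0,0.82]],[[-0.071,-0.017,0.62],[0,0,0.82]]]'
python3 -m handwheel '[[[0,0,0],[0,0,0]],[[0,0,0],[0,0,0]],[[0,0,0],[0,0,0]],[[0,0,0],[0,0,0]],[[0,0,0],[0,0,0]],[[0,0,0],[0,0,0]]]' -1 30
python3 -m handwheel '[[[0,0,-0.1],[0,0,0]],[[0,0,-0.3],[0,0,0]],[[0,0,-0.5],[0,0,0]],[[0,0,-0.5],[0,0,0]]]'
python3 -c "
from h import *
p=k2w([10,15,0]); print(p); go([*p[:2],155],KYAW+np.pi/2)"
```

```text
time_s: 9.93
position: [571.4, 164.8, 28.7]
eef_rot: [0.52, 0.854, -0.001, -0.001]
force: [1.1, 0.8, 0.7]
width: 91.3
gripper_force: 0.0
time_s: 10.68
position: [572.8, 166.5, 30.6]
eef_rot: [0.519, 0.855, 0.0, 0.0]
force: [-0.7, -0.9, 6.7]
width: 50.4
gripper_force: 30.0
time_s: 11.18
position: [574.4, 166.8, 158.8]
eef_rot: [0.519, 0.855, 0.002, 0.002]
force: [0.6, -0.1, -1.5]
width: 50.4
gripper_force: 30.0
[501.37065812 -80.73284497   0.        ]
shift [-0.744 -0.716  0.012] turn_z -0.820 rows>=6.9 curphi 0.480 q6 -0.30
```

```bash
python3 -c "
from h import *
go([450,140,155],KYAW+np.pi/2)"
```

```text
shift [ 0.135 -0.491  0.012] turn_z -0.820 rows>=6.9 curphi 0.480 q6 -0.30
```

```bash
python3 -m handwheel '[[[0.135,-0.491,0.01],[0,0,0]],[[0.135,-0.491,0.01],[0,0,-0.82]],[[0.135,-0.491,0.01],[0,0,-0.82]],[[0.135,-0.491,0.01],[0,0,-0.82]],[[0.135,-0.491,0.01],[0,0,-0.82]],[[0.135,-0.491,0.01],[0,0,-0.82]],[[0.135,-0.491,0.01],[0,0,-0.82]],[[0.135,-0.491,0.01],[0,0,-0.82]],[[0.135,-0.491,0.01],[0,0,-0.82]]]'
python3 -c "
from h import *
p=k2w([10,15,0]); go([*p[:2],41],KYAW+np.pi/2)"
```

```text
time_s: 12.3
position: [447.6, 139.6, 152.0]
eef_rot: [-0.098, 0.995, -0.0, -0.001]
force: [-0.4, 0.4, -1.3]
width: 50.1
gripper_force: 30.0
shift [-0.04  -0.906  0.444] turn_z -0.001 rows>=4.0 curphi 1.767 q6 -1.59
```

```bash
python3 -m handwheel '[[[-0.04,-0.906,0],[0,0,0]],[[-0.04,-0.906,0],[0,0,0]],[[-0.04,-0.906,0],[0,0,0]],[[-0.04,-0.906,0],[0,0,0]],[[-0.04,-0.906,0],[0,0,0]]]'
python3 - <<'E'
from h import *
f=snap('wrist','w3.png'); print([x for x in fruits(f,('lemon','lime'),200)]); print(k2w([10,-60,0]))
p=k2w([10,15,0]); go([*p[:2],41],KYAW+np.pi/2)
E
```

```text
time_s: 12.92
position: [502.7, -82.9, 152.2]
eef_rot: [-0.094, 0.996, -0.0, 0.0]
force: [-0.1, 1.3, -1.0]
width: 50.4
gripper_force: 30.0
[('lemon', [387.0, 355.0], [643.9, 5.8], [327.0, 26.0], 1.76), ('lemon', [323.0, 323.0], [619.2, -60.5], [64.0, 19.0], 1.76), ('lemon', [439.0, 304.0], [580.7, 38.1], [61.0, 9.0], 0.3), ('lemon', [204.0, 303.0], [619.2, -169.1], [61.0, 10.0], 0.09), ('lemon', [322.0, 249.0], [547.5, -74.8], [97.0, 78.0], 1.76), ('lemon', [226.0, 197.0], [517.0, -159.7], [60.0, 57.0], 2.5)]
[ 516.05027623 -154.28220806    0.        ]
shift [0.002 0.003 0.444] turn_z -0.004 rows>=1.8 curphi 1.762 q6 -2.04
```

View pics/w3.png

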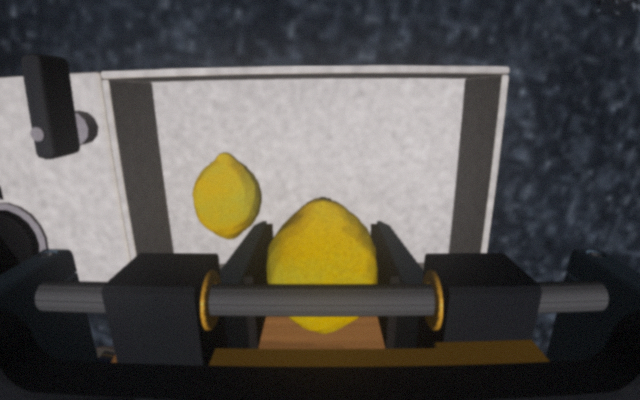

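The first lemon lies in the keeper at (226,197); the second is held, aligned and clear of it. Lowering and releasing.

```bash
python3 -m handwheel '[[[0,0,0.15],[0,0,0]],[[0,0,0.3],[0,0,0]],[[0,0,0.4],[0,0,0]],[[0,0,0.45],[0,0,0]],[[0,0,0.45],[0,0,0]]]'
python3 -m handwheel '[[[0,0,0],[0,0,0]],[[0,0,0],[0,0,0]],[[0,0,0],[0,0,0]],[[0,0,-0.1],[0,0,0]],[[0,0,-0.3],[0,0,0]],[[0,0,-0.5],[0,0,0]],[[0,0,-0.6],[0,0,0]]]' 0.4
python3 - <<'E'
from h import *
f=snap('top'); [print(x) for x in fruits(f,('lime',))]
go([530,314,190],KYAW+np.pi/2)
E
```

```text
time_s: 13.6
position: [501.8, -79.8, 39.8]
eef_rot: [-0.098, 0.995, 0.0, -0.001]
force: [-0.3, -0.4, -1.2]
width: 50.5
gripper_force: 30.0
time_s: 14.48
position: [502.9, -80.7, 193.1]
eef_rot: [-0.098, 0.995, -0.001, 0.002]
force: [0.8, 0.4, -0.9]
width: 64.0
gripper_force: 0.0
('lime', [227.0, 198.0], [552.6, 314.7], [50.0, 47.0], 1.59)
shift [-0.412  1.529  0.018] turn_z -0.000 rows>=6.3 curphi 1.768 q6 -2.04
```

```bash
python3 -m handwheel '[[[-0.05,0.8,0],[0,0,0]],[[-0.05,0.8,0],[0,0,0]],[[-0.05,0.8,0],[0,0,0]],[[-0.05,0.8,0],[0,0,0]],[[-0.05,0.8,0],[0,0,0]]]' 1
python3 -m handwheel '[[[-0.36,0.73,0.02],[0,0,0]],[[-0.36,0.73,0.02],[0,0,0]],[[-0.36,0.73,0.02],[0,0,0]],[[-0.36,0.73,0.02],[0,0,0]],[[-0.36,0.73,0.02],[0,0,0]]]'
python3 - <<'E'
from h import *
f=snap('wrist','w4.png'); q,a=axis(f,'lime',[553,315]); go([*q,30],a+np.pi/2)
E
```

```text
time_s: 15.15
position: [475.3, 118.5, 190.2]
eef_rot: [-0.099, 0.995, -0.0, 0.0]
force: [-0.9, -1.0, 0.5]
width: 90.8
gripper_force: 0.0
time_s: 15.78
position: [528.6, 313.8, 184.7]
eef_rot: [-0.098, 0.995, -0.0, -0.0]
force: [0.2, -0.7, -0.3]
width: 91.1
gripper_force: 0.0
lime [319. 212.] [551.8 315. ] long 2.35 px axes [51.7 61. ] rect [(53.48025894165039, 55.89429473876953)]
shift [-0.095 -0.01   0.619] turn_z 0.630 rows>=5.3 curphi 1.767 q6 -1.33
```

View pics/w4.png

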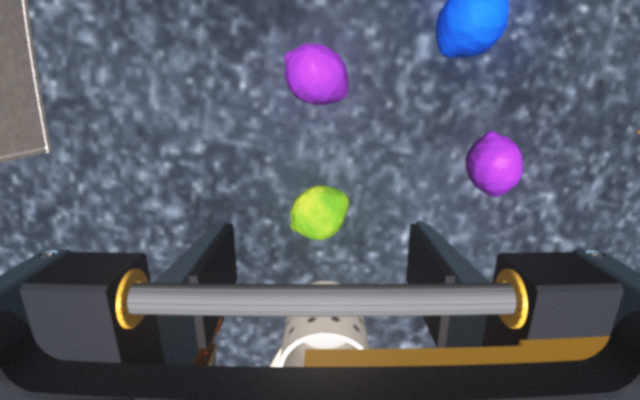

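Lime at (319,212), long axis up-right; the mug is behind it at (325,330), so I'll grip higher and slightly offset away from the mug.

```bash
python3 -c "
from h import *
go([545,308,42],2.35-np.pi/2)"

```

```text
shift [-0.062 -0.032  0.571] turn_z 0.629 rows>=5.3 curphi 1.767 q6 -1.33
```

```bash
python3 -m handwheel '[[[-0.062,-0.032,0],[0,0,0.63]],[[-0.062,-0.032,0],[0,0,0.63]],[[-0.062,-0.032,0],[0,0,0.63]],[[-0.062,-0.032,0],[0,0,0.63]],[[-0.062,-0.032,0],[0,0,0.63]],[[-0.062,-0.032,0.1],[0,0,0.63]],[[-0.062,-0.032,0.2],[0,0,0.63]],[[-0.062,-0.032,0.35],[0,0,0.63]],[[-0.062,-0.032,0.47],[0,0,0.63]],[[-0.062,-0.032,0.54],[0,0,0.63]],[[-0.062,-0.032,0.57],[0,0,0.63]],[[-0.062,-0.032,0.57],[0,0,0.63]]]'
python3 -m handwheel '[[[0,0,0],[0,0,0]],[[0,0,0],[0,0,0]],[[0,0,0],[0,0,0]],[[0,0,0],[0,0,0]],[[0,0,0],[0,0,0]],[[0,0,0],[0,0,0]]]' -1 30
python3 -m handwheel '[[[0,0,-0.1],[0,0,0]],[[0,0,-0.3],[0,0,0]],[[0,0,-0.45],[0,0,0]],[[0,0,-0.45],[0,0,0]]]'
python3 -c "
from h import *
go([430,150,155],KYAW+np.pi/2)"
```

```text
time_s: 17.32
position: [545.0, 309.5, 43.0]
eef_rot: [0.386, 0.922, 0.0, 0.0]
force: [0.1, -0.1, -0.0]
width: 91.2
gripper_force: 0.0
time_s: 18.08
position: [544.8, 309.9, 42.8]
eef_rot: [0.386, 0.922, 0.0, 0.0]
force: [-0.5, -0.4, 3.9]
width: 44.7
gripper_force: 30.0
time_s: 18.58
position: [546.0, 310.5, 158.0]
eef_rot: [0.386, 0.922, 0.002, 0.002]
force: [0.7, 0.0, -1.0]
width: 45.1
gripper_force: 30.0
shift [-0.131 -0.781  0.009] turn_z -0.630 rows>=5.3 curphi 0.778 q6 -0.36
```

```bash
python3 -m handwheel '[[[-0.131,-0.781,0.01],[0,0,-0.63]],[[-0.131,-0.781,0.01],[0,0,-0.63]],[[-0.131,-0.781,0.01],[0,0,-0.63]],[[-0.131,-0.781,0.01],[0,0,-0.63]],[[-0.131,-0.781,0.01],[0,0,-0.63]],[[-0.131,-0.781,0.01],[0,0,-0.63]],[[-0.131,-0.781,0.01],[0,0,-0.63]]]'
python3 -c "
from h import *
p=k2w([10,88,0]); go([*p[:2],50],KYAW+np.pi/2)
f=snap('top'); [print(x) for x in fruits(f,('lime','lemon'))]"
```

```text
time_s: 19.45
position: [428.1, 149.4, 152.0]
eef_rot: [-0.098, 0.995, -0.0, -0.001]
force: [0.3, 0.2, -1.6]
width: 45.2
gripper_force: 30.0
shift [-0.108 -0.668  0.408] turn_z -0.000 rows>=3.2 curphi 1.767 q6 -1.56
('lemon', [601.0, 270.0], [347.6, -903.2], [70.0, 41.0], 3.08)
('lemon', [346.0, 216.0], [504.0, -81.0], [56.0, 50.0], 0.81)
('lemon', [370.0, 212.0], [517.0, -158.3], [53.0, 53.0], 0.94)
```

```bash
python3 -m handwheel '[[[-0.108,-0.668,0],[0,0,0]],[[-0.108,-0.668,0],[0,0,0]],[[-0.108,-0.668,0],[0,0,0]],[[-0.108,-0.668,0],[0,0,0]],[[-0.108,-0.668,0.15],[0,0,0]],[[-0.108,-0.668,0.3],[0,0,0]],[[-0.108,-0.668,0.4],[0,0,0]],[[-0.108,-0.668,0.41],[0,0,0]],[[-0.108,-0.668,0.41],[0,0,0]]]'
python3 -m handwheel '[[[0,0,0],[0,0,0]],[[0,0,0],[0,0,0]],[[0,0,0],[0,0,0]],[[0,0,-0.1],[0,0,0]],[[0,0,-0.3],[0,0,0]],[[0,0,-0.5],[0,0,0]],[[0.2,0,-0.7],[0,0,0]],[[0.2,0,-0.7],[0,0,0]]]' 0.4
python3 - <<'E'
from h import *
f=snap('top','top5.png'); [print(x) for x in fruits(f,('lime','lemon'))]
f=snap('wrist','w5.png')
q=robot.get_state(); print(q['position'])
E
```

```text
time_s: 20.62
position: [487.8, -8.6, 50.6]
eef_rot: [-0.098, 0.995, 0.0, 0.0]
force: [-0.9, -0.7, 0.1]
width: 45.0
gripper_force: 30.0
time_s: 21.62
position: [437.7, -19.0, 228.3]
eef_rot: [-0.098, 0.995, -0.001, 0.002]
force: [0.2, -0.2, -1.1]
width: 63.6
gripper_force: 0.0
('lemon', [601.0, 270.0], [347.3, -903.3], [70.0, 41.0], 3.08)
[438.71345063 -18.90816789 226.37032178]
```

View pics/w5.png

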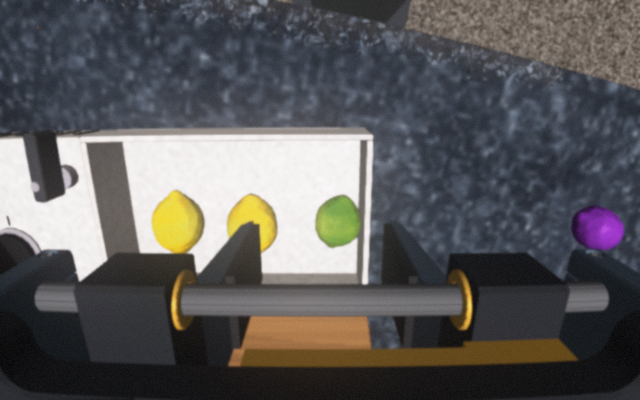

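All three fruits lie in one layer: lemons (177,222), (252,222), lime (338,221). Before reaching behind the lid I check the cabinet's clearance and the lid's angle.

```bash
python3 - <<'E'
from h import *
f=dict(np.load('last_top.npz')); P=cloud(f)
for u in (150,300,350,400): print(u,[P[v,u].round().tolist() for v in (60,105,118,122,126,130,134)])
# lid: wood pixels
hsv=cv2.cvtColor(f['pixels'],cv2.COLOR_RGB2HSV)
Q=P[150:200,300:400].reshape(-1,3); k=np.array([w2k(p) for p in Q]); k=k[(k[:,2]>75)&(k[:,0]>60)]
print(np.percentile(k,[2,50,98],axis=0).round(0)); 
A=np.polyfit(k[:,2],k[:,0],1); print('angle',np.pi/2+np.arctan(A[0]))
for c in [(165,90,180),(165,60,330),(165,60,236)]: print(c,k2w(np.array(c,float)).round())
p=k2w([175,60,0]); go([*p[:2],330],KYAW+np.pi/2)
E
```

```text
150 [[471.0, 124.0, 1015.0], [471.0, 157.0, 938.0], [471.0, 171.0, 908.0], [471.0, 176.0, 898.0], [810.0, 613.0, -2.0], [796.0, 612.0, -3.0], [782.0, 611.0, -4.0]]
300 [[471.0, 19.0, 1018.0], [471.0, 23.0, 945.0], [471.0, 24.0, 916.0], [471.0, 25.0, 906.0], [471.0, 25.0, 896.0], [807.0, 83.0, 0.0], [768.0, 78.0, 66.0]]
350 [[471.0, -15.0, 1020.0], [472.0, -21.0, 947.0], [471.0, -23.0, 919.0], [471.0, -24.0, 909.0], [472.0, -25.0, 897.0], [775.0, -86.0, 96.0], [772.0, -88.0, 65.0]]
400 [[471.0, -49.0, 1021.0], [471.0, -64.0, 950.0], [471.0, -70.0, 922.0], [472.0, -72.0, 911.0], [472.0, -74.0, 901.0], [471.0, -76.0, 892.0], [752.0, -241.0, 129.0]]
[[  90. -125.   84.]
 [ 118.  -24.  187.]
 [ 160.  113.  233.]]
angle 1.8599128711638127
(165, 90, 180) [639.  23. 180.]
(165, 60, 330) [645.  -6. 330.]
(165, 60, 236) [645.  -6. 236.]
shift [-0.859 -0.111 -0.412] turn_z -0.000 rows>=3.8 curphi 1.767 q6 -1.95
```

```bash
python3 -m handwheel '[[[0,0,-0.2],[0,0,0]],[[0,0,-0.41],[0,0,0]],[[-0.2,-0.11,-0.41],[0,0,0]],[[-0.45,-0.11,-0.41],[0,0,0]],[[-0.7,-0.11,-0.41],[0,0,0]],[[-0.86,-0.11,-0.41],[0,0,0]],[[-0.86,-0.11,-0.41],[0,0,0]],[[-0.86,-0.11,-0.41],[0,0,0]]]' -1 30
python3 -c "
from h import *
s=st(); print(w2k(s['position']), R.from_quat(s['eef_rot']).apply([1,0,0]))
p=k2w([175,60,0]); go([*p[:2],236],KYAW+np.pi/2)"
```

```text
time_s: 22.72
position: [654.9, -3.5, 326.2]
eef_rot: [-0.098, 0.995, 0.0, -0.001]
force: [-0.2, -0.2, 0.7]
width: 0.4
gripper_force: 0.0
[175.64672702  60.67337097 326.22118708] [-0.98065566 -0.19573146  0.00191461]
shift [ 0.002 -0.003  0.361] turn_z 0.000 rows>=1.4 curphi 1.768 q6 -1.86
```

```bash
python3 -m handwheel '[[[0,0,0.2],[0,0,0]],[[0,0,0.36],[0,0,0]],[[0,0,0.36],[0,0,0]],[[0.1,0,0.36],[0,0,0]],[[0.2,0,0.355],[0,0,0]],[[0.3,0,0.35],[0,0,0]],[[0.4,0,0.355],[0,0,0]],[[0.484,0,0.36],[0,0,0]],[[0.484,0,0.36],[0,0,0]]]'
python3 -c "
from h import *
s=st(); print(w2k(s['position']), s['force'])"
```

```text
time_s: 23.85
position: [536.0, -27.7, 239.8]
eef_rot: [-0.098, 0.995, -0.0, 0.001]
force: [0.4, -0.5, -0.7]
width: 0.3
gripper_force: 0.0
[ 54.37697285  60.23067602 239.77387831] [ 0.41491748 -0.49668682 -0.68832068]
```

```bash
python3 -m handwheel '[[[0.104,0,0.064],[0,0,0]],[[0.208,0,0.132],[0,0,0]],[[0.288,0,0.22],[0,0,0]],[[0.352,0,0.324],[0,0,0]],[[0.392,0,0.436],[0,0,0]],[[0.408,0,0.508],[0,0,0]],[[0.412,0,0.535],[0,0,0]],[[0.412,0,0.55],[0,0,0]],[[0.412,0,0.55],[0,0,0]]]'
python3 -c "
from h import *
s=st(); print(w2k(s['position']), s['force'])"
```

```text
time_s: 24.98
position: [436.3, -47.6, 101.6]
eef_rot: [-0.098, 0.995, -0.0, 0.001]
force: [-5.9, -0.1, 19.4]
width: 0.3
gripper_force: 10.0
[-47.36605679  60.18819494 101.55440132] [-5.91840864 -0.14046605 19.4355156 ]
```

```bash
python3 -m handwheel '[[[0,0,0.01],[0,0,0]],[[0,0,0.01],[0,0,0]]]'
python3 -m handwheel '[[[0,0,-0.2],[0,0,0]],[[0,0,-0.4],[0,0,0]],[[0.1,0,-0.5],[0,0,0]],[[0.1,0,-0.5],[0,0,0]]]' 0
python3 - <<'E'
from h import *
tb=k2w([-61,-141.5,0]); print(tb); go([*tb[:2],220],KYAW+np.pi/2)
f=snap('side','s6.png'); f2=snap('top')
c=f['pixels'][150:320,260:440]; cv2.imwrite('pics/s6c.png',cv2.resize(c,None,fx=4,fy=3.4)[:,:,::-1])
P=cloud(f2); k=w2k(P.reshape(-1,3)); g=(abs(k[:,0])<75)&(abs(k[:,1])<120)&(k[:,2]>50)&(k[:,2]<130)
k=k[g]
for lo in range(-80,80,20):
    q=k[(k[:,0]>=lo)&(k[:,0]<lo+20)]; print(lo,len(q),np.median(q[:,2]) if len(q) else None)
E
```

```text
time_s: 25.22
position: [436.4, -47.6, 100.9]
eef_rot: [-0.098, 0.995, -0.001, 0.002]
force: [-18.0, 2.1, 83.5]
width: 0.6
gripper_force: 41.7
time_s: 25.72
position: [411.2, -52.7, 225.0]
eef_rot: [-0.098, 0.995, -0.001, 0.002]
force: [-0.7, 1.2, -0.5]
width: 37.5
gripper_force: 0.0
[ 462.37539751 -248.10255444    0.        ]
shift [-0.048 -0.806  0.022] turn_z -0.000 rows>=3.2 curphi 1.767 q6 -2.04
-80 2 74.93460757958267
-60 0 None
-40 0 None
-20 0 None
0 8 77.29296400947224
20 93 76.92943673253897
40 166 76.9654632517147
60 177 77.03382961112787
```

View pics/s6c.png

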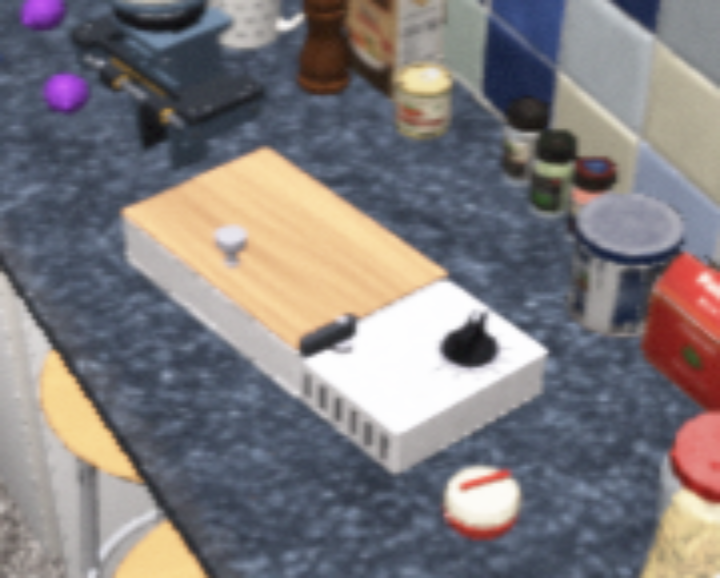

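The lid lies flat at 77 mm with nothing behind it; the turnbutton at (328,335) still points to the robot. Now above the turnbutton.

```bash
python3 -m handwheel '[[[-0.03,-0.8,-0.05],[0,0,0]],[[-0.03,-0.8,-0.05],[0,0,0]],[[-0.03,-0.8,-0.05],[0,0,0]],[[-0.03,-0.8,-0.05],[0,0,0]],[[-0.03,-0.8,-0.05],[0,0,0]]]' 0
python3 - <<'E'
from h import *
f=snap('wrist','w7.png'); P=cloud(f)
hsv=cv2.cvtColor(f['pixels'],cv2.COLOR_RGB2HSV)
tb=k2w([-61,-141.5,0]); dl=k2w([25,-211.5,0])
k=w2k(P.reshape(-1,3)).reshape(400,640,3)
for nm,c,(zl,zh) in (('tb',(-70,-142),(100,120)),('dial',(25,-211),(100,122))):
    m=(np.hypot(k[:,:,0]-c[0],k[:,:,1]-c[1])<60)&(k[:,:,2]>zl)&(k[:,:,2]<zh)
    v,u=np.nonzero(m)
    if len(u)<20: print(nm,len(u)); continue
    q=k[m]; r=cv2.minAreaRect(q[:,:2].astype(np.float32)); print(nm,len(u),(u.mean().round(),v.mean().round()),r,np.median(q[:,2]))
    b=cv2.boxPoints(r); print(b.round(1).tolist())
print(w2k(st()['position']))
E
```

```text
time_s: 26.45
position: [457.4, -247.3, 234.0]
eef_rot: [-0.098, 0.995, 0.001, -0.001]
force: [0.8, 0.5, 0.2]
width: 45.4
gripper_force: 0.0
tb 999 (np.float64(316.0), np.float64(196.0)) ((-65.71426391601562, -145.21554565429688), (11.96452522277832, 57.8255500793457), 88.25385284423828) 107.02735692076668
[[-94.80000305175781, -150.3000030517578], [-37.0, -152.10000610351562], [-36.599998474121094, -140.10000610351562], [-94.4000015258789, -138.39999389648438]]
dial 0
[ -65.88171904 -138.67998271  234.20153576]
```

View pics/w7.png

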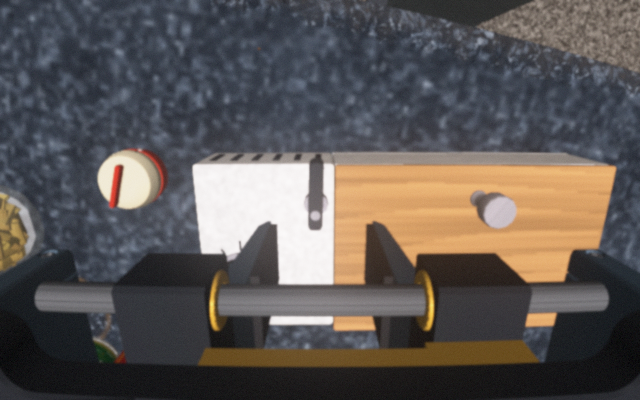

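Turnbutton bar at (316,196), nearly at angle 0.03; the axis is at keeper (-52,-146).

```bash
python3 -c "
from h import *
p=k2w([-51.8,-145.7,0]); go([*p[:2],106],KYAW+np.pi/2-.03)"
```

```text
shift [-0.057 -0.029  0.513] turn_z 0.019 rows>=2.1 curphi 1.767 q6 -2.38
```

```bash
python3 -m handwheel '[[[-0.057,-0.029,0.1],[0,0,0.02]],[[-0.057,-0.029,0.2],[0,0,0.02]],[[-0.057,-0.029,0.35],[0,0,0.02]],[[-0.057,-0.029,0.45],[0,0,0.02]],[[-0.057,-0.029,0.513],[0,0,0.02]],[[-0.057,-0.029,0.513],[0,0,0.02]]]' 0
python3 -m handwheel '[[[0,0,0],[0,0,0]],[[0,0,0],[0,0,0]],[[0,0,0],[0,0,0]],[[0,0,0],[0,0,0]],[[0,0,0],[0,0,0]]]' -1 25
python3 -c "
from h import *
s=st(); print(w2k(s['position']),s['force'],s['torque'])"
```

```text
time_s: 27.25
position: [472.3, -250.3, 106.3]
eef_rot: [-0.083, 0.997, 0.001, -0.001]
force: [-0.7, -0.6, -0.1]
width: 45.4
gripper_force: 0.0
time_s: 27.88
position: [472.4, -249.7, 107.3]
eef_rot: [-0.082, 0.997, 0.001, -0.0]
force: [2.0, 16.7, 11.7]
width: 12.0
gripper_force: 25.0
[ -51.48167656 -145.02549352  107.31787405] [ 2.00301576 16.6733408  11.7338951 ] [ 3.10033017 -0.3321944  -0.0317137 ]
```

```bash
python3 -m handwheel '[[[0,0.003,0],[0,0,0.1]],[[0,0.003,0],[0,0,0.2]],[[0,0.003,0],[0,0,0.3]],[[0,0.003,0],[0,0,0.4]],[[0,0.003,0],[0,0,0.5]],[[0,0.003,0],[0,0,0.5]]]'
python3 -c "
from h import *
s=st(); print(w2k(s['position']),s['force'],s['torque'])"
```

```text
time_s: 28.62
position: [472.4, -249.9, 107.4]
eef_rot: [0.306, 0.952, 0.001, -0.0]
force: [-0.0, 7.3, 9.1]
width: 12.0
gripper_force: 25.0
[ -51.51211038 -145.21646842  107.36399721] [-0.01397204  7.3251462   9.11703921] [ 1.48105238  0.00655321 -0.01125968]
```

```bash
python3 -m handwheel '[[[0,0,0],[0,0,0.1]],[[0,0,0],[0,0,0.2]],[[0,0,0],[0,0,0.3]],[[0,0,0],[0,0,0.4]],[[0,0,0],[0,0,0.46]],[[0,0,0],[0,0,0.49]],[[0,0,0],[0,0,0.5]],[[0,0,0],[0,0,0.5]]]'
python3 -c "
from h import *
s=st(); r=R.from_quat(s['eef_rot']); y=KR.inv().apply(r.apply([0,1,0])); print(w2k(s['position']),s['force'],s['torque'],'theta',np.pi/2-np.arctan2(y[1],y[0]))"
```

```text
time_s: 29.62
position: [472.1, -250.1, 107.3]
eef_rot: [0.646, 0.763, 0.0, -0.0]
force: [-2.4, 6.4, 8.3]
width: 12.3
gripper_force: 25.1
[ -51.81371028 -145.32996196  107.33747048] [-2.39400563  6.40305497  8.29536808] [1.04460614 0.48402363 0.76703051] theta 1.6019751713403998
```

```bash
python3 -m handwheel '[[[0,0,0],[0,0,0]],[[0,0,0],[0,0,0]],[[0,0,0],[0,0,0]],[[0,0,-0.2],[0,0,0]],[[0,0,-0.4],[0,0,0]],[[0,0,-0.5],[0,0,0]],[[0,0,-0.5],[0,0,0]]]' 0
python3 -c "
from h import *
p=k2w([5,-205,0]); go([*p[:2],232],KYAW+np.pi/2)"
```

```text
time_s: 30.5
position: [473.3, -251.2, 233.7]
eef_rot: [0.646, 0.763, 0.0, 0.002]
force: [-0.4, 0.4, -0.4]
width: 45.5
gripper_force: 0.0
shift [-0.226  0.231  0.008] turn_z 0.980 rows>=8.2 curphi 0.165 q6 -0.76
```

```bash
python3 -m handwheel '[[[-0.226,0.231,0],[0,0,-1]],[[-0.226,0.231,0],[0,0,-1]],[[-0.226,0.231,0],[0,0,-1]],[[-0.226,0.231,0],[0,0,-1]],[[-0.226,0.231,0],[0,0,-1]],[[-0.226,0.231,0],[0,0,-1]],[[-0.226,0.231,0],[0,0,-1]],[[-0.226,0.231,0],[0,0,-1]],[[-0.226,0.231,0],[0,0,-1]],[[-0.226,0.231,0],[0,0,-1]]]' 0.6
python3 - <<'E'
from h import *
f=snap('wrist','w8.png'); P=cloud(f)
k=w2k(P.reshape(-1,3)).reshape(400,640,3)
for nm,c,(zl,zh) in (('tb',(-55,-135),(100,116)),('dial',(25,-211),(100,122))):
    m=(np.hypot(k[:,:,0]-c[0],k[:,:,1]-c[1])<45)&(k[:,:,2]>zl)&(k[:,:,2]<zh)
    v,u=np.nonzero(m); q=k[m]
    if len(u)<20: print(nm,len(u)); continue
    r=cv2.minAreaRect(q[:,:2].astype(np.float32)); print(nm,len(u),(u.mean().round(),v.mean().round()),r); print(cv2.boxPoints(r).round(1).tolist())
    if nm=='dial':
        br=m&(f['pixels'].min(2)>130); v,u=np.nonzero(br); print('white',len(u),u.mean(),v.mean(),k[br].mean(0))
print(st()['q'])
E
```

```text
time_s: 31.75
position: [538.4, -296.6, 230.7]
eef_rot: [-0.082, 0.997, 0.001, -0.001]
force: [0.3, -1.1, 0.2]
width: 72.9
gripper_force: 0.0
tb 1166 (np.float64(414.0), np.float64(125.0)) ((-51.6500129699707, -132.25245666503906), (12.262247085571289, 56.33986282348633), 0.15337291359901428)
[[-57.900001525878906, -104.0999984741211], [-57.70000076293945, -160.39999389648438], [-45.400001525878906, -160.39999389648438], [-45.599998474121094, -104.0999984741211]]
dial 999 (np.float64(305.0), np.float64(227.0)) ((28.8883056640625, -218.40835571289062), (46.735374450683594, 14.3642578125), 25.903003692626953)
[[4.699999809265137, -222.1999969482422], [11.0, -235.10000610351562], [53.0, -214.6999969482422], [46.79999923706055, -201.6999969482422]]
white 141 313.0851063829787 243.4822695035461 [  41.0864728  -212.72082366  109.3673261 ]
[-6.00715251e-01  4.87247218e-01  1.38113043e+00  3.54133571e-07
  1.27473314e+00 -2.33505593e+00]
```

View pics/w8.png

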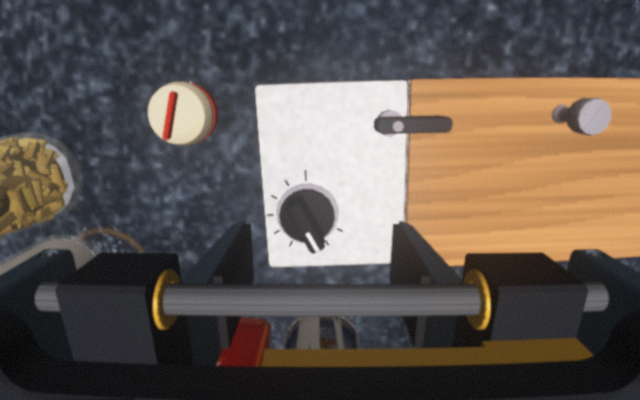

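The turnbutton lies across the lid's edge at (414,125), within 0.2° of the stop direction; the dial at (306,214) points down-right (white line (313,243)), about 7 clicks open. I grip its bar.

```bash
python3 -c "
from h import *
p=k2w([28.9,-218.2,0]); go([*p[:2],107],KYAW+np.pi/2+np.radians(27))"
```

```text
shift [-0.102 -0.054  0.495] turn_z -0.321 rows>=2.7 curphi 1.734 q6 -2.34
```

```bash
python3 -m handwheel '[[[-0.102,-0.054,0],[0,0,-0.32]],[[-0.102,-0.054,0],[0,0,-0.32]],[[-0.102,-0.054,0],[0,0,-0.32]],[[-0.102,-0.054,0.1],[0,0,-0.32]],[[-0.102,-0.054,0.25],[0,0,-0.32]],[[-0.102,-0.054,0.4],[0,0,-0.32]],[[-0.102,-0.054,0.49],[0,0,-0.32]],[[-0.102,-0.054,0.49],[0,0,-0.32]]]' 0
python3 -m handwheel '[[[0,0,0],[0,0,0]],[[0,0,0],[0,0,0]],[[0,0,0],[0,0,0]],[[0,0,0],[0,0,0]],[[0,0,0],[0,0,0]]]' -1 25
cat >> h.py <<'E'
def rep():
    s=st(); r=R.from_quat(s['eef_rot']); y=KR.inv().apply(r.apply([0,1,0]))
    print(w2k(s['position']).round(1),'F',np.round(s['force'],1),'T',np.round(s['torque'],2),'ytool keeper deg %.2f'%np.degrees(np.arctan2(y[1],y[0])),'q6 %.2f w %.1f'%(s['q'][5],s['width']))
E
python3 -c "
from h import *
rep()"
```

```text
time_s: 32.8
position: [565.3, -305.4, 107.6]
eef_rot: [-0.327, 0.945, 0.001, -0.001]
force: [1.0, -0.2, 0.6]
width: 45.4
gripper_force: 0.0
time_s: 33.42
position: [565.6, -305.0, 110.0]
eef_rot: [-0.328, 0.945, 0.001, -0.0]
force: [-4.8, 7.7, 8.5]
width: 13.7
gripper_force: 25.0
[  29.1 -217.5  110. ] F [-4.8  7.7  8.5] T [ 1.55  0.91 -0.01] ytool keeper deg 116.99 q6 -2.83 w 13.7
```

```bash
python3 -m handwheel '[[[0,0.002,0],[0,0,0.1]],[[0,0.002,0],[0,0,0.2]],[[0,0.002,0],[0,0,0.3]],[[0,0.002,0],[0,0,0.4]],[[0,0.002,0],[0,0,0.5]],[[0,0.002,0],[0,0,0.6]],[[0,0.002,0],[0,0,0.7]],[[0,0.002,0],[0,0,0.8]],[[0,0.002,0],[0,0,0.9]],[[0,0.002,0],[0,0,1]],[[0,0.002,0],[0,0,1]]]'
python3 -c "
from h import *
rep()"
python3 -m handwheel '[[[0,0,0],[0,0,0.1]],[[0,0,0],[0,0,0.2]],[[0,0,0],[0,0,0.3]],[[0,0,0],[0,0,0.4]],[[0,0,0],[0,0,0.5]],[[0,0,0],[0,0,0.6]],[[0,0,0],[0,0,0.7]],[[0,0,0],[0,0,0.8]],[[0,0,0],[0,0,0.9]],[[0,0,0],[0,0,1]],[[0,0,0],[0,0,1]]]'
python3 -c "
from h import *
rep()"
```

```text
time_s: 34.8
position: [565.4, -306.0, 110.0]
eef_rot: [0.437, 0.899, -0.0, -0.0]
force: [-5.0, -2.1, 4.8]
width: 14.1
gripper_force: 25.0
[  28.7 -218.5  110. ] F [-5.  -2.1  4.8] T [-0.53  1.04  0.05] ytool keeper deg 26.84 q6 -1.25 w 14.1
time_s: 36.17
position: [564.4, -305.9, 110.0]
eef_rot: [0.945, 0.327, -0.001, -0.0]
force: [-11.3, -2.0, 10.9]
width: 13.3
gripper_force: 25.0
[  27.7 -218.1  110. ] F [-11.3  -2.   10.9] T [-0.52  2.47  0.01] ytool keeper deg -63.17 q6 0.32 w 13.3
```

```bash
python3 -m handwheel '[[[-0.002,-0.001,0],[0,0,0.1]],[[-0.002,-0.001,0],[0,0,0.2]],[[-0.002,-0.001,0],[0,0,0.27]],[[-0.002,-0.001,0],[0,0,0.27]]]'
python3 -c "
from h import *
rep()"
python3 -m handwheel '[[[0,0,0],[0,0,0.02]],[[0,0,0],[0,0,0.04]],[[0,0,0],[0,0,0.04]]]'
python3 -c "
from h import *
rep()"
```

```text
time_s: 36.67
position: [564.2, -305.6, 110.0]
eef_rot: [0.993, 0.121, -0.001, -0.0]
force: [-8.3, -0.1, 10.2]
width: 13.8
gripper_force: 25.0
[  27.6 -217.8  110. ] F [-8.3 -0.1 10.2] T [-0.13  1.97 -0.29] ytool keeper deg -87.43 q6 0.74 w 13.8
time_s: 37.05
position: [564.2, -305.6, 110.0]
eef_rot: [0.996, 0.09, -0.001, -0.0]
force: [-9.1, 1.2, 8.8]
width: 13.9
gripper_force: 25.1
[  27.6 -217.8  110. ] F [-9.1  1.2  8.8] T [0.09 1.88 0.66] ytool keeper deg -90.90 q6 0.80 w 13.9
```

```bash
python3 -m handwheel '[[[0,0,0],[0,0,-0.1]],[[0,0,0],[0,0,-0.2]],[[0,0,0],[0,0,-0.3]],[[0,0,0],[0,0,-0.4]],[[0,0,0],[0,0,-0.5]],[[0,0,0],[0,0,-0.6]],[[0,0,0],[0,0,-0.67]],[[0,0,0],[0,0,-0.67]]]'
python3 -m handwheel '[[[0,0,0],[0,0,-0.1]],[[0,0,0],[0,0,-0.2]],[[0,0,0],[0,0,-0.3]],[[0,0,0],[0,0,-0.4]],[[0,0,0],[0,0,-0.5]],[[0,0,0],[0,0,-0.6]],[[0,0,0],[0,0,-0.673]],[[0,0,0],[0,0,-0.673]]]'
python3 -c "
from h import *
rep()"
```

```text
time_s: 38.05
position: [564.7, -306.2, 110.0]
eef_rot: [0.815, 0.579, -0.001, 0.0]
force: [-6.1, -2.6, 7.4]
width: 13.7
gripper_force: 25.0
time_s: 39.05
position: [565.4, -306.0, 110.0]
eef_rot: [0.413, 0.911, -0.0, 0.0]
force: [-2.1, -1.6, 7.1]
width: 13.8
gripper_force: 25.0
[  28.7 -218.4  110. ] F [-2.1 -1.6  7.1] T [-0.18  0.48  0.11] ytool keeper deg 29.92 q6 -1.31 w 13.8
```

Release, rise clear and check.

```bash
python3 -m handwheel '[[[0,0,0],[0,0,0]],[[0,0,0],[0,0,0]],[[0,0,0],[0,0,0]],[[0,0,-0.2],[0,0,0]],[[0,0,-0.4],[0,0,0]],[[0.1,0,-0.5],[0,0,0]],[[0.2,0,-0.5],[0,0,0]],[[0.2,0,-0.5],[0,0,0]]]' 0
python3 - <<'E'
from h import *
f=snap('wrist','w9.png'); P=cloud(f)
k=w2k(P.reshape(-1,3)).reshape(400,640,3)
for nm,c,(zl,zh) in (('tb',(-52,-130),(100,116)),('dial',(28,-218),(100,122))):
    m=(np.hypot(k[:,:,0]-c[0],k[:,:,1]-c[1])<45)&(k[:,:,2]>zl)&(k[:,:,2]<zh)
    q=k[m]
    if len(q)<20: print(nm,len(q)); continue
    print(nm,len(q),cv2.minAreaRect(q[:,:2].astype(np.float32)))
    if nm=='dial': br=m&(f['pixels'].min(2)>130); print('white',k[br].mean(0))
f=snap('top'); print(fruits(f,('lime','lemon','purple','blue')))
E
```

```text
time_s: 40.05
position: [531.5, -267.0, 234.9]
eef_rot: [0.413, 0.911, 0.0, -0.0]
force: [0.1, -0.3, 0.3]
width: 45.5
gripper_force: 0.0
tb 1181 ((-51.45928955078125, -131.81236267089844), (12.163384437561035, 57.86660385131836), 0.22409896552562714)
dial 842 ((28.527034759521484, -218.7173309326172), (13.687151908874512, 46.53824234008789), 30.11457633972168)
white [  35.47108991 -229.06331471  109.13734061]
[('lemon', [601.0, 270.0], [347.5, -903.3], [70.0, 41.0], 3.08), ('purple', [232.0, 233.0], [437.9, 293.3], [46.0, 43.0], 1.59), ('purple', [182.0, 220.0], [477.9, 460.1], [52.0, 47.0], 1.05), ('blue', [196.0, 253.0], [369.0, 404.7], [56.0, 53.0], 1.92)]
```

View pics/w9.png

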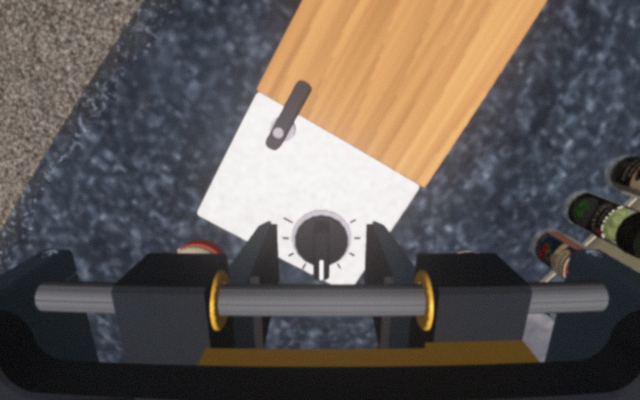

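The dial (322,238) points 120° from closed, which is four clicks; the turnbutton (290,115) lies across the shut lid. Handing in.

```bash
python3 -c "
from bench import robot
print(robot.close_job())"
```

```text
the job is handed in; nothing more can be done
None
```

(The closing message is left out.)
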